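# Charge the jar mill with grinding media

## Robot

A 6-joint arm with a two-finger parallel gripper is mounted at the origin on the work surface; the furniture and walls round the work are solid. World frame = base frame: x ahead of the robot, y to its left, z up, the work surface at z = 0. Lengths are in m, angles in rad, forces in N, time in s.
With the tool pointing down it reaches from about 0.4 to 0.925 m from the base axis. Payload 12.5 kg.
Tool frame: the origin (TCP) lies at the very end of the fingers, on their centre line; the grasp point (between the pads) lies 19 mm behind it; z points along the fingers, y is the line along which they close (so a half turn about z gives the same grasp; the last joint's range is limited). The gripper opens to 95 mm and grips with 3 to 60 N. Pads are 20 mm wide; open, the fingers measure 119 mm over their backs; the gripper's body (75 mm by 180 mm) begins 59 mm behind the grasp point.
Start: joints at [-1.347, 0.491, 1.559, -0, 1.092, -0.106], TCP at [0.202, -0.591, 0.184] pointing down, gripper open.
Joint ranges: [-3.1, 3.1], [-0.84, 2.19], [0.05, 2.79], [-1.13, 4.28], [0.06, 2.93], [-2.69, 2.69]. Speed limits (rad/s): [2.22, 2.22, 2.79, 3.14, 3.14, 3.14].

## Interface

Orientations are given as a rotation vector (axis times angle).
In Python, from rig import readout, capture, order gives the robot as it stands.
- The arm moves only by the shell command python3 -m pendant 'ROWS'. ROWS is JSON, a list of rows, each an object with "slide": the shift along the world's x, y, z scaled (see below), a list of three; "rot": the turn, a rotation vector about the world's x, y, z scaled (see below), a list of three; "claw": the closure, from 0 (fully open) to 1 (shut). In form: [{"slide": [dx, dy, dz], "rot": [wx, wy, wz], "claw": claw}, ...]. A call has 1 to 20 rows; each row is the pose to reach, as a shift and turn from the pose commanded when the call began; what a row does not reach only later rows make up. The controller multiplies each number of a shift by 800 mm and each number of a turn by 60 degrees. A row lasts 1/8 s, in which the tool goes at most 62.5 mm and 10.7 degrees, less where a joint would pass 70% of its speed; a pose out of reach is approached as far as the arm can. A call with a number of a shift or a turn outside -1 to 1 is refused whole. A call with a gripper value outside its range is refused whole. The fingers move at their own pace and stop on an object; the grip force is fixed at half the most. Time passes only in rows, so rows that repeat a pose let the fingers close. It gives the time, the measured TCP pose, the force, the opening and the grip force at its end, in the units of the state.
- readout.read_state(): the state, without advancing time (a new reading comes with each control period).
- capture(name): name is "scene" or "top"; returns a dict with "img" (420x560x3 uint8, red, green, blue), "fx", "fy", "cx", "cy" (pixels), "k1" (the pictures are not rectified: a ray, as slopes to the right and down, at radius r is drawn at 1 + k1 r^2 times it, then the intrinsics apply), "origin" and "attitude" of the camera in the world. Camera axes: x right, y up, looking along -z (the intrinsics and any distortion apply to the point x, -y, -z); pixel columns grow to the right and rows downward; lengths in m; the calibration is good to about 2 mm. A picture is of the moment at which its call begins. There is no depth.
- order.hand_in(): hands the job in; it is judged then, once.
The state is a dict: "time": time; "joint_pos": joint angles; "dq": joint speeds; "joint_torque": joint torques, N m; "tcp_pos": TCP position; "orientation": TCP orientation; "force": force on the tool from outside, world axes, zero at the start; "wrist_torque": the same for the moment, N m; "grip_width": opening from 0.0 (shut) to 1.0 (fully open); "grasp_force": force on a finger pad.
Only numpy, scipy, OpenCV 4.12 (cv2) and the standard library are available. Lean on these libraries where they do the work, as an engineer would, in place of code of your own. Each camera call takes 0.05 s, during which the arm holds its last target. There are 200 camera calls.

## Task

Charge the jar mill: use the scoop to take at least three of the five white grinding cylinders out of the steel tray and tip them into the mill's jar, without touching the cylinders with the gripper and without spilling any; those you do not use stay in the tray. Lay the scoop back in the tray, blade down, and once the jar is charged swing the cover over it until it is fully home against its stop. Leave the other things on the bench where they stand.

Things in the scene. Friction and masses are not known exactly. Their poses are not given: they have to be found in the camera images.
- tray: shallow open steel tray, fixed to the bench, 168 (its x) x 112 (its y) x 24 mm high; origin under its centre; floor 4 mm thick, walls 4 mm thick, so the inside measures 160 x 104 mm and 20 mm deep. Its +x end points roughly away from the robot
- scoop: loose steel scoop, 120 g, standing in the tray's far half: blade 70 mm long (x), 60 wide, 26 high, floor 2.4 mm, open on top and at its -x end (the lip, towards the pieces); sides 26 high back of x = -9, 13 high to x = -18, none beyond. Origin: middle of the blade's underside; +x to the handle, z up. The neck rises from the back wall to a black grip over the tray's +x end wall
- scoop_grip (a point): the place to hold the scoop: in the black grip, 80 mm behind and 55 mm above the scoop's origin. The grip is a straight bar along the scoop's x, 66 mm long (x = 59 to 125 mm), 14 mm wide, 20 mm high (z = 45 to 65 mm); it can be taken from above across its 14 mm
- scoop_lip (a point): middle of the blade's front lip, on the underside, at x = -35 mm from the scoop's origin
- mill: small bench jar mill, fixed: light base 215 (its x) x 130 mm (y), 36 mm high, grey motor cover behind (66 mm high), open steel jar in front, an upright post for the cover; origin under the centre of the base; the -x face with display and dial is the front, roughly towards the robot
- jar_mouth (a point): centre of the steel jar's round mouth, at rim height: 96 mm above the bench, 45 mm in front of the mill's centre. The jar is 100 mm across outside and 92 mm inside, its floor 54 mm below the rim
- cover_pivot (a point): top of the cover's pivot: the vertical axis the cover turns about, 20 mm behind and 55 mm right (-y) of the mill's centre, 105 mm above the bench
- cover (a joint): angle of the jar's cover, a level aluminium disc 104 mm across, 99 to 105 mm above the bench, on an arm from the post; it swings about the vertical pivot with light friction and stays where left. 0 rad: home on its stop, straight over the jar. It opens clockwise from above, to the mill's rear, up to 2.0 rad; starts at 1.3 to 1.9
- cover_knob (a point): centre of the top of the black knob on the cover, 112 mm from the pivot axis; the knob is an upright cylinder 18 mm across, 105 to 135 mm above the bench, that can be pushed from the side
- media_0: one of five equal white ceramic grinding cylinders, 15 mm across and 15 mm high with rounded edges, 15 g; origin at the middle of its lower end face, its z along its axis; at the start standing in the near half of the tray (the -x half)
- media_1: one of five equal white ceramic grinding cylinders, 15 mm across and 15 mm high with rounded edges, 15 g; origin at the middle of its lower end face, its z along its axis; at the start standing in the near half of the tray (the -x half)
- media_2: one of five equal white ceramic grinding cylinders, 15 mm across and 15 mm high with rounded edges, 15 g; origin at the middle of its lower end face, its z along its axis; at the start standing in the near half of the tray (the -x half)
- media_3: one of five equal white ceramic grinding cylinders, 15 mm across and 15 mm high with rounded edges, 15 g; origin at the middle of its lower end face, its z along its axis; at the start standing in the near half of the tray (the -x half)
- media_4: one of five equal white ceramic grinding cylinders, 15 mm across and 15 mm high with rounded edges, 15 g; origin at the middle of its lower end face, its z along its axis; at the start standing in the near half of the tray (the -x half)
- beaker: bystander: small clear 50 ml beaker, 46 mm across, 58 mm high; origin under its centre
- specimen_cup: bystander: screw-cap specimen cup, 38 mm across, 58 mm high; origin under its centre

How it is judged:
On the way, in this order (a step that is already met when the one before it is completed fails the run):
1. at least three of the five cylinders lie in the mill's jar ((((horizontal distance between media_0 and jar_mouth below 0.046 m and z of media_0 in the frame of jar_mouth between -0.065 and -0.002 m) and (horizontal distance between media_1 and jar_mouth below 0.046 m and z of media_1 in the frame of jar_mouth between -0.065 and -0.002 m) and (horizontal distance between media_2 and jar_mouth below 0.046 m and z of media_2 in the frame of jar_mouth between -0.065 and -0.002 m)) or ((horizontal distance between media_0 and jar_mouth below 0.046 m and z of media_0 in the frame of jar_mouth between -0.065 and -0.002 m) and (horizontal distance between media_1 and jar_mouth below 0.046 m and z of media_1 in the frame of jar_mouth between -0.065 and -0.002 m) and (horizontal distance between media_3 and jar_mouth below 0.046 m and z of media_3 in the frame of jar_mouth between -0.065 and -0.002 m)) or ((horizontal distance between media_0 and jar_mouth below 0.046 m and z of media_0 in the frame of jar_mouth between -0.065 and -0.002 m) and (horizontal distance between media_1 and jar_mouth below 0.046 m and z of media_1 in the frame of jar_mouth between -0.065 and -0.002 m) and (horizontal distance between media_4 and jar_mouth below 0.046 m and z of media_4 in the frame of jar_mouth between -0.065 and -0.002 m)) or ((horizontal distance between media_0 and jar_mouth below 0.046 m and z of media_0 in the frame of jar_mouth between -0.065 and -0.002 m) and (horizontal distance between media_2 and jar_mouth below 0.046 m and z of media_2 in the frame of jar_mouth between -0.065 and -0.002 m) and (horizontal distance between media_3 and jar_mouth below 0.046 m and z of media_3 in the frame of jar_mouth between -0.065 and -0.002 m)) or ((horizontal distance between media_0 and jar_mouth below 0.046 m and z of media_0 in the frame of jar_mouth between -0.065 and -0.002 m) and (horizontal distance between media_2 and jar_mouth below 0.046 m and z of media_2 in the frame of jar_mouth between -0.065 and -0.002 m) and (horizontal distance between media_4 and jar_mouth below 0.046 m and z of media_4 in the frame of jar_mouth between -0.065 and -0.002 m)) or ((horizontal distance between media_0 and jar_mouth below 0.046 m and z of media_0 in the frame of jar_mouth between -0.065 and -0.002 m) and (horizontal distance between media_3 and jar_mouth below 0.046 m and z of media_3 in the frame of jar_mouth between -0.065 and -0.002 m) and (horizontal distance between media_4 and jar_mouth below 0.046 m and z of media_4 in the frame of jar_mouth between -0.065 and -0.002 m)) or ((horizontal distance between media_1 and jar_mouth below 0.046 m and z of media_1 in the frame of jar_mouth between -0.065 and -0.002 m) and (horizontal distance between media_2 and jar_mouth below 0.046 m and z of media_2 in the frame of jar_mouth between -0.065 and -0.002 m) and (horizontal distance between media_3 and jar_mouth below 0.046 m and z of media_3 in the frame of jar_mouth between -0.065 and -0.002 m)) or ((horizontal distance between media_1 and jar_mouth below 0.046 m and z of media_1 in the frame of jar_mouth between -0.065 and -0.002 m) and (horizontal distance between media_2 and jar_mouth below 0.046 m and z of media_2 in the frame of jar_mouth between -0.065 and -0.002 m) and (horizontal distance between media_4 and jar_mouth below 0.046 m and z of media_4 in the frame of jar_mouth between -0.065 and -0.002 m)) or ((horizontal distance between media_1 and jar_mouth below 0.046 m and z of media_1 in the frame of jar_mouth between -0.065 and -0.002 m) and (horizontal distance between media_3 and jar_mouth below 0.046 m and z of media_3 in the frame of jar_mouth between -0.065 and -0.002 m) and (horizontal distance between media_4 and jar_mouth below 0.046 m and z of media_4 in the frame of jar_mouth between -0.065 and -0.002 m)) or ((horizontal distance between media_2 and jar_mouth below 0.046 m and z of media_2 in the frame of jar_mouth between -0.065 and -0.002 m) and (horizontal distance between media_3 and jar_mouth below 0.046 m and z of media_3 in the frame of jar_mouth between -0.065 and -0.002 m) and (horizontal distance between media_4 and jar_mouth below 0.046 m and z of media_4 in the frame of jar_mouth between -0.065 and -0.002 m)))), for 0.2 s.
2. the cover is swung over the jar, fully home (value of joint cover below 0.06 rad), for 0.2 s.
At the end, for the whole second after the job is handed in: At least three cylinders lie below the rim in the jar, the others in the tray, none on the bench; the cover is within 0.06 rad of its stop; the scoop lies released in the tray, mid-blade inside its walls, under 35 mm up, within 0.4 rad of level; all at rest ((((horizontal distance between media_0 and jar_mouth below 0.046 m and z of media_0 in the frame of jar_mouth between -0.065 and -0.002 m) and (horizontal distance between media_1 and jar_mouth below 0.046 m and z of media_1 in the frame of jar_mouth between -0.065 and -0.002 m) and (horizontal distance between media_2 and jar_mouth below 0.046 m and z of media_2 in the frame of jar_mouth between -0.065 and -0.002 m)) or ((horizontal distance between media_0 and jar_mouth below 0.046 m and z of media_0 in the frame of jar_mouth between -0.065 and -0.002 m) and (horizontal distance between media_1 and jar_mouth below 0.046 m and z of media_1 in the frame of jar_mouth between -0.065 and -0.002 m) and (horizontal distance between media_3 and jar_mouth below 0.046 m and z of media_3 in the frame of jar_mouth between -0.065 and -0.002 m)) or ((horizontal distance between media_0 and jar_mouth below 0.046 m and z of media_0 in the frame of jar_mouth between -0.065 and -0.002 m) and (horizontal distance between media_1 and jar_mouth below 0.046 m and z of media_1 in the frame of jar_mouth between -0.065 and -0.002 m) and (horizontal distance between media_4 and jar_mouth below 0.046 m and z of media_4 in the frame of jar_mouth between -0.065 and -0.002 m)) or ((horizontal distance between media_0 and jar_mouth below 0.046 m and z of media_0 in the frame of jar_mouth between -0.065 and -0.002 m) and (horizontal distance between media_2 and jar_mouth below 0.046 m and z of media_2 in the frame of jar_mouth between -0.065 and -0.002 m) and (horizontal distance between media_3 and jar_mouth below 0.046 m and z of media_3 in the frame of jar_mouth between -0.065 and -0.002 m)) or ((horizontal distance between media_0 and jar_mouth below 0.046 m and z of media_0 in the frame of jar_mouth between -0.065 and -0.002 m) and (horizontal distance between media_2 and jar_mouth below 0.046 m and z of media_2 in the frame of jar_mouth between -0.065 and -0.002 m) and (horizontal distance between media_4 and jar_mouth below 0.046 m and z of media_4 in the frame of jar_mouth between -0.065 and -0.002 m)) or ((horizontal distance between media_0 and jar_mouth below 0.046 m and z of media_0 in the frame of jar_mouth between -0.065 and -0.002 m) and (horizontal distance between media_3 and jar_mouth below 0.046 m and z of media_3 in the frame of jar_mouth between -0.065 and -0.002 m) and (horizontal distance between media_4 and jar_mouth below 0.046 m and z of media_4 in the frame of jar_mouth between -0.065 and -0.002 m)) or ((horizontal distance between media_1 and jar_mouth below 0.046 m and z of media_1 in the frame of jar_mouth between -0.065 and -0.002 m) and (horizontal distance between media_2 and jar_mouth below 0.046 m and z of media_2 in the frame of jar_mouth between -0.065 and -0.002 m) and (horizontal distance between media_3 and jar_mouth below 0.046 m and z of media_3 in the frame of jar_mouth between -0.065 and -0.002 m)) or ((horizontal distance between media_1 and jar_mouth below 0.046 m and z of media_1 in the frame of jar_mouth between -0.065 and -0.002 m) and (horizontal distance between media_2 and jar_mouth below 0.046 m and z of media_2 in the frame of jar_mouth between -0.065 and -0.002 m) and (horizontal distance between media_4 and jar_mouth below 0.046 m and z of media_4 in the frame of jar_mouth between -0.065 and -0.002 m)) or ((horizontal distance between media_1 and jar_mouth below 0.046 m and z of media_1 in the frame of jar_mouth between -0.065 and -0.002 m) and (horizontal distance between media_3 and jar_mouth below 0.046 m and z of media_3 in the frame of jar_mouth between -0.065 and -0.002 m) and (horizontal distance between media_4 and jar_mouth below 0.046 m and z of media_4 in the frame of jar_mouth between -0.065 and -0.002 m)) or ((horizontal distance between media_2 and jar_mouth below 0.046 m and z of media_2 in the frame of jar_mouth between -0.065 and -0.002 m) and (horizontal distance between media_3 and jar_mouth below 0.046 m and z of media_3 in the frame of jar_mouth between -0.065 and -0.002 m) and (horizontal distance between media_4 and jar_mouth below 0.046 m and z of media_4 in the frame of jar_mouth between -0.065 and -0.002 m))) and value of joint cover below 0.06 rad and velocity of joint cover between -0.05 and 0.05 rad/s and ((horizontal distance between media_0 and jar_mouth below 0.046 m and z of media_0 in the frame of jar_mouth between -0.065 and -0.002 m) or (x of media_0 in the frame of tray between -0.081 and 0.081 m and y of media_0 in the frame of tray between -0.053 and 0.053 m and z of media_0 in the frame of tray between 0 and 0.04 m)) and ((horizontal distance between media_1 and jar_mouth below 0.046 m and z of media_1 in the frame of jar_mouth between -0.065 and -0.002 m) or (x of media_1 in the frame of tray between -0.081 and 0.081 m and y of media_1 in the frame of tray between -0.053 and 0.053 m and z of media_1 in the frame of tray between 0 and 0.04 m)) and ((horizontal distance between media_2 and jar_mouth below 0.046 m and z of media_2 in the frame of jar_mouth between -0.065 and -0.002 m) or (x of media_2 in the frame of tray between -0.081 and 0.081 m and y of media_2 in the frame of tray between -0.053 and 0.053 m and z of media_2 in the frame of tray between 0 and 0.04 m)) and ((horizontal distance between media_3 and jar_mouth below 0.046 m and z of media_3 in the frame of jar_mouth between -0.065 and -0.002 m) or (x of media_3 in the frame of tray between -0.081 and 0.081 m and y of media_3 in the frame of tray between -0.053 and 0.053 m and z of media_3 in the frame of tray between 0 and 0.04 m)) and ((horizontal distance between media_4 and jar_mouth below 0.046 m and z of media_4 in the frame of jar_mouth between -0.065 and -0.002 m) or (x of media_4 in the frame of tray between -0.081 and 0.081 m and y of media_4 in the frame of tray between -0.053 and 0.053 m and z of media_4 in the frame of tray between 0 and 0.04 m)) and x of scoop in the frame of tray between -0.075 and 0.075 m and y of scoop in the frame of tray between -0.05 and 0.05 m and z of scoop in the frame of tray between -0.01 and 0.035 m and angle between scoop's own z axis and vertical below 0.4 rad and linear speed of scoop below 0.03 m/s and linear speed of each of media_0, media_1, media_2, media_3, media_4 below 0.05 m/s); the robot touches nothing.
It fails at once if the gripper touches a grinding cylinder (contact force between the fingers and media_0 above 0.5 N or contact force between the fingers and media_1 above 0.5 N or contact force between the fingers and media_2 above 0.5 N or contact force between the fingers and media_3 above 0.5 N or contact force between the fingers and media_4 above 0.5 N).
It fails at once if a bystander is moved by more than 30 mm (distance of any of beaker, specimen_cup from where it was at the start of the episode above 0.03 m).
It also fails if it takes over 72 s, if anything falls off the work surface, if the arm or the gripper's body presses on something with over 40 N, if the wrist force passes 120 N, or if a joint passes its speed limit or range.

## Working session

There is one attempt and no reset: what is moved stays moved. The work goes in short steps, Python scripts to look and compute and a shell command to move; the robot and the scene stay as the last step left them, time stands still between calls to the robot, and variables do not carry over. Pictures are saved under pics/ and viewed, at most 10 in all, crops included, and the job is handed in when it is done.

```bash
mkdir -p pics; ls
python3 - <<'E'
from rig import readout, capture, order
import cv2,json,numpy as np
print(readout.read_state())
for n in("scene","top"):
    c=capture(n); cv2.imwrite(f"pics/{n}0.png",c["img"][:,:,::-1]); print({k:np.array(v).round(4).tolist() for k,v in c.items() if k!="img"})
E
```

```text
pics
{'time': 0.0, 'joint_pos': array([-1.34659124e+00,  4.91557009e-01,  1.55948185e+00, -4.77737655e-06,
        1.09168873e+00, -1.05602433e-01]), 'dq': array([-6.87312543e-04, -1.09135578e-03,  2.36230354e-03, -4.33706263e-04,
        5.44651429e-06,  1.66265114e-03]), 'joint_torque': array([-3.07533512e-03, -6.12650728e+01, -2.58185202e+01,  6.91750715e-02,
        4.82184766e-02, -8.04872047e-05]), 'tcp_pos': array([ 0.2023667 , -0.59102299,  0.1835522 ]), 'orientation': array([-3.09785641e+00, -5.15533151e-01,  1.12262649e-04]), 'force': array([ 0.51995564, -0.8362185 , -0.1966401 ]), 'wrist_torque': array([-0.05402934, -0.00318919, -0.04622146]), 'grasp_force': 0.0, 'grip_width': 1.0017788055912404}
{'fx': 490.9187, 'fy': 490.9187, 'cx': 280.2513, 'cy': 217.6965, 'k1': -0.1277, 'origin': [-0.2613, 0.3423, 0.8006], 'attitude': [0.5357, -0.8949, -1.9186]}
{'fx': 480.1368, 'fy': 480.1368, 'cx': 280.0912, 'cy': 216.8243, 'k1': -0.0253, 'origin': [0.2418, -0.018, 1.2228], 'attitude': [0.1561, -0.1615, -1.606]}
```

View pics/scene0.png

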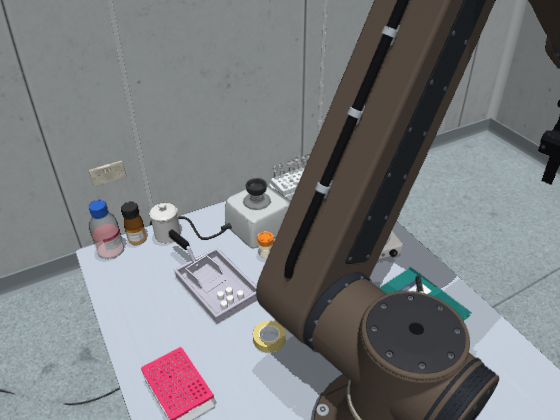

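View pics/top0.png

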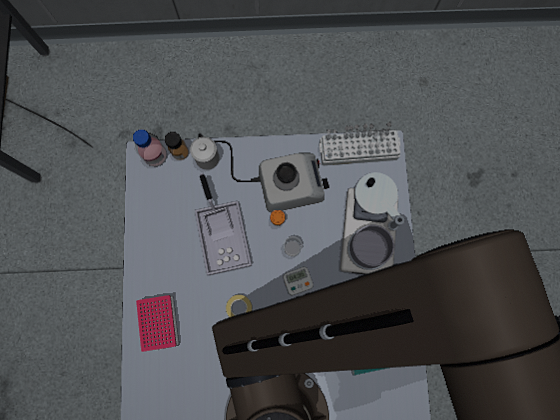

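Top view: tray near (223,237) with the grip at (207,187) and media near (230,255); jar (371,246), cover (376,195), knob (371,182), pivot (397,220). In the scene view the arm hides the mill.

```bash
cat > h.py <<'E'
import numpy as np, cv2
from scipy.spatial.transform import Rotation as R
from rig import readout, capture, order
def ray(c,p):
    u=np.array([(p[0]-c["cx"])/c["fx"],(p[1]-c["cy"])/c["fy"]]); s=u.copy()
    for _ in range(20): s=u/(1+c["k1"]*(s@s))
    d=R.from_rotvec(c["attitude"]).apply([s[0],-s[1],-1.]); return np.array(c["origin"]),d/np.linalg.norm(d)
def atz(c,p,z):
    o,d=ray(c,p); return o+d*(z-o[2])/d[2]
def tri(c1,p1,c2,p2):
    o1,d1=ray(c1,p1);o2,d2=ray(c2,p2)
    t=np.linalg.lstsq(np.c_[d1,-d2],o2-o1,rcond=None)[0]
    a,b=o1+t[0]*d1,o2+t[1]*d2; return (a+b)/2,np.linalg.norm(a-b)
def proj(c,P):
    q=R.from_rotvec(c["attitude"]).inv().apply(np.atleast_2d(P)-c["origin"])
    s=np.c_[q[:,0],-q[:,1]]/-q[:,2:]; s=s*(1+c["k1"]*(s**2).sum(1,keepdims=True))
    return s*[c["fx"],c["fy"]]+[c["cx"],c["cy"]]
def crop(c,x,y,w,h,k): return cv2.resize(c["img"][y:y+h,x:x+w,::-1],None,fx=k,fy=k,interpolation=cv2.INTER_CUBIC)
E
python3 - <<'E'
from h import *
t=capture("top");s=capture("scene")
im=np.zeros((600,800,3),np.uint8)
im[:,:400]=crop(t,185,165,80,120,5)
im[:300,400:]=crop(s,160,225,100,75,4)
im[300:,400:600]=crop(t,335,165,80,120,2.5)
im[300:,600:]=crop(s,160,225,50,75,4)*0
im[300:,600:]=crop(s,195,275,80,120,2.5)
cv2.imwrite("pics/c1.png",im)
E
```

```text
(no output)
```

View pics/c1.png

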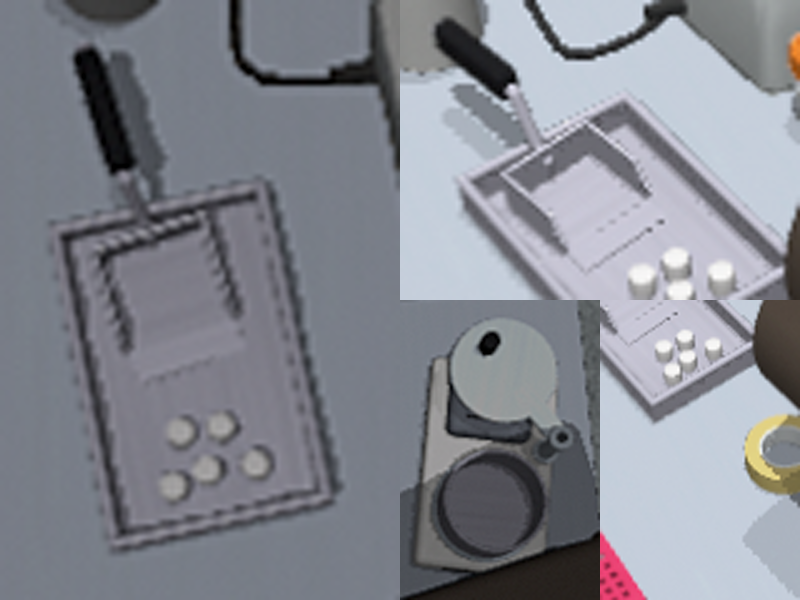

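```bash
cat > m.py <<'E'
from h import *
t=capture("top");s=capture("scene")
T=lambda x,y:np.array([185+x/5-.4,165+y/5-.4])
S=lambda x,y:np.array([160+(x-400)/4-.4,225+y/4-.4])
M=lambda x,y:np.array([335+(x-400)/2.5-.3,165+(y-300)/2.5-.3])
E
python3 - <<'E'
from m import *
print("tri media",[ (tri(t,T(*a),s,S(*b))[0].round(4),tri(t,T(*a),s,S(*b))[1].round(4)) for a,b in [((180,428),(642,268)),((223,423),(676,254)),((257,460),(721,267))]])
for a,b in [((90,52),(447,32)),((120,163),(507,85)),((268,180),(628,96)),((50,228),(461,181))]: print("grip/tray",tri(t,T(*a),s,S(*b)))
print("corners",[atz(t,T(*a),.024).round(4) for a in [(50,226),(268,180),(338,495),(112,548)]])
print("media",[atz(t,T(*a),.019).round(4) for a in [(180,430),(223,425),(208,467),(173,486),(257,462)]])
print("blade back wall, side, lip",[atz(t,T(*a),z).round(4) for a,z in [((97,250),.03),((203,215),.03),((146,380),.006),((244,350),.006)]])
print("jar rim L,R,T,B",[atz(t,M(*a),.096).round(4) for a in [(440,503),(544,503),(491,449),(491,557)]])
print("pivot",atz(t,M(562,438),.105),"knob",atz(t,M(490,342),.135),"disc",atz(t,M(504,370),.105))
E
```

```text
tri media [(array([0.4064, 0.1254, 0.0231]), np.float64(0.0013)), (array([0.4087, 0.1044, 0.0206]), np.float64(0.0003)), (array([0.3891, 0.0875, 0.0205]), np.float64(0.0008))]
grip/tray (array([0.59376968, 0.16296909, 0.05977974]), np.float64(0.001818797357017267))
grip/tray (array([0.53548584, 0.14828176, 0.05951953]), np.float64(0.002342469892181794))
grip/tray (array([0.53360499, 0.07868789, 0.0207836 ]), np.float64(0.0003152850489166755))
grip/tray (array([0.51137946, 0.18922723, 0.02530704]), np.float64(0.0026308351195016744))
corners [array([0.5134, 0.1907, 0.024 ]), array([0.5329, 0.0786, 0.024 ]), array([0.3697, 0.0474, 0.024 ]), array([0.3478, 0.1607, 0.024 ])]
media [array([0.4063, 0.1265, 0.019 ]), array([0.4079, 0.1047, 0.019 ]), array([0.387 , 0.1127, 0.019 ]), array([0.3781, 0.1305, 0.019 ]), array([0.3885, 0.088 , 0.019 ])]
blade back wall, side, lip [array([0.4985, 0.1658, 0.03  ]), array([0.5145, 0.1116, 0.03  ]), array([0.4346, 0.145 , 0.006 ]), array([0.4481, 0.0945, 0.006 ])]
jar rim L,R,T,B [array([ 0.3943, -0.1907,  0.096 ]), array([ 0.3901, -0.2893,  0.096 ]), array([ 0.4442, -0.2431,  0.096 ]), array([ 0.3412, -0.235 ,  0.096 ])]
pivot [ 0.4503538 -0.3096816  0.105    ] knob [ 0.53924753 -0.24245661  0.135     ] disc [ 0.51908251 -0.25990215  0.105     ]
```

```bash
G='{"slide":[0.438,0.928,0.083],"rot":[0,0,-0.065],"claw":0}'; python3 -m pendant '[{"slide":[0,0.04,0.083],"rot":[0,0,0],"claw":0},{"slide":[0.438,0.928,0.083],"rot":[0,0,-0.065],"claw":0},{"slide":[0.438,0.928,0.083],"rot":[0,0,-0.065],"claw":0},{"slide":[0.438,0.928,0.083],"rot":[0,0,-0.065],"claw":0},{"slide":[0.438,0.928,0.083],"rot":[0,0,-0.065],"claw":0},{"slide":[0.438,0.928,0.083],"rot":[0,0,-0.065],"claw":0},{"slide":[0.438,0.928,0.083],"rot":[0,0,-0.065],"claw":0},{"slide":[0.438,0.928,0.083],"rot":[0,0,-0.065],"claw":0},{"slide":[0.438,0.928,0.083],"rot":[0,0,-0.065],"claw":0},{"slide":[0.438,0.928,0.083],"rot":[0,0,-0.065],"claw":0},{"slide":[0.438,0.928,0.083],"rot":[0,0,-0.065],"claw":0},{"slide":[0.438,0.928,0.083],"rot":[0,0,-0.065],"claw":0},{"slide":[0.438,0.928,0.083],"rot":[0,0,-0.065],"claw":0},{"slide":[0.438,0.928,0.083],"rot":[0,0,-0.065],"claw":0},{"slide":[0.438,0.928,0.083],"rot":[0,0,-0.065],"claw":0},{"slide":[0.438,0.928,0.083],"rot":[0,0,-0.065],"claw":0}]'
python3 - <<'E'
from h import *
t=capture("top");s=capture("scene")
st=readout.read_state();print(st['time'],st['tcp_pos'],st['orientation'],st['joint_pos'].round(2))
im=np.zeros((600,800,3),np.uint8)
im[:,:400]=crop(t,335,165,80,120,5)
im[:420,400:]=crop(s,270,130,200,210,2)
cv2.imwrite("pics/c2.png",im)
E
```

```text
time: 2.3
tcp_pos: [0.5524, 0.1508, 0.2503]
orientation: [3.114, 0.41, -0.001]
force: [0.4, -0.6, 0.3]
grip_width: 0.998
grasp_force: 0.0
2.4 [0.55251213 0.15012565 0.25073279] [3.11470425e+00 4.08376218e-01 1.07047273e-05] [ 0.15  0.35  1.6  -0.    1.19  1.46]
```

View pics/c2.png

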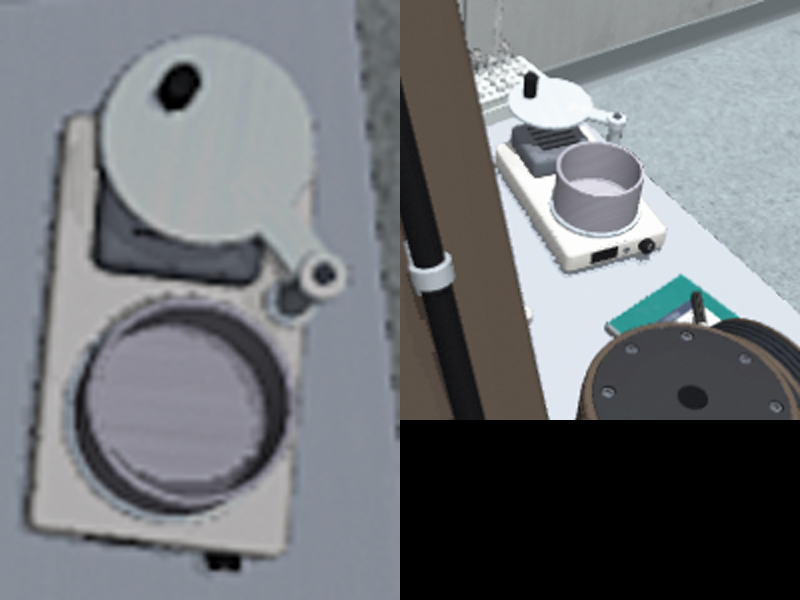

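Mill clear in both: rim centre about (371.6,246.6) top and (370,213) scene; pivot (399.4,220.2)/(378.5,188.5); knob top (371.8,180.4)/(335,167).

Run:
```python
from h import *
t=capture("top");s=capture("scene")
T=lambda x,y:np.array([335+x/5-.4,165+y/5-.4]); S=lambda x,y:np.array([270+(x-400)/2-.25,130+y/2-.25])
for n,a,b in [("jar",(181,406),(600,166)),("piv",(322,276),(617,117)),("knob",(184,77),(530,74)),("disc",(207,140),(551,104))]: print(n,tri(t,T(*a),s,S(*b)))
print([atz(t,T(*a),.096).round(4) for a in [(70,406),(292,406),(181,295),(181,519)]])
c=[atz(t,T(*a),.036) for a in [(70,118),(27,530),(287,555)]]; print(c)
f=c[0]-c[1]; g=c[1]-c[2]
print(np.degrees(np.arctan2(f[1],f[0])),np.degrees(np.arctan2(-g[0],g[1])),np.linalg.norm(f),np.linalg.norm(g))
print("beaker,cup bottoms approx",atz(t,(291,246),.05),atz(t,(277,217),.058), "pot top",atz(t,(204,148),.08))
```

```text
jar (array([ 0.39010604, -0.23810617,  0.10497854]), np.float64(0.003935493664123876))
piv (array([ 0.44907825, -0.30790205,  0.11026279]), np.float64(0.0019032801332374816))
knob (array([ 0.54197912, -0.24418934,  0.13733259]), np.float64(0.0006915687085358383))
disc (array([ 0.51937987, -0.26128407,  0.10118064]), np.float64(0.00312708680254205))
[array([ 0.3947, -0.1857,  0.096 ]), array([ 0.3903, -0.2909,  0.096 ]), array([ 0.4459, -0.2425,  0.096 ]), array([ 0.3392, -0.2341,  0.096 ])]
[array([ 0.55092215, -0.20497607,  0.036     ]), array([ 0.34214364, -0.16917532,  0.036     ]), array([ 0.32445032, -0.29656932,  0.036     ])]
-9.730284338480592 -7.907036324132285 0.21182577246876344 0.1286168138477185
beaker,cup bottoms approx [ 0.40633986 -0.05074345  0.05      ] [ 0.47895394 -0.01918895  0.058     ] pot top [0.65830359 0.15657311 0.08      ]
```

```bash
python3 -m pendant '[{"slide":[0,0.001,-0.07],"rot":[0,0,0],"claw":0},{"slide":[0,0.001,-0.14],"rot":[0,0,0],"claw":0},{"slide":[0,0.001,-0.2],"rot":[0,0,0],"claw":0},{"slide":[0,0.001,-0.24],"rot":[0,0,0],"claw":0},{"slide":[0,0.001,-0.2625],"rot":[0,0,0],"claw":0},{"slide":[0,0.001,-0.2625],"rot":[0,0,0],"claw":0},{"slide":[0,0.001,-0.2625],"rot":[0,0,0],"claw":1},{"slide":[0,0.001,-0.2625],"rot":[0,0,0],"claw":1},{"slide":[0,0.001,-0.2625],"rot":[0,0,0],"claw":1},{"slide":[0,0.001,-0.2625],"rot":[0,0,0],"claw":1},{"slide":[0,0.001,-0.2625],"rot":[0,0,0],"claw":1},{"slide":[0,0.001,-0.2625],"rot":[0,0,0],"claw":1},{"slide":[0,0.001,-0.2625],"rot":[0,0,0],"claw":1}]'
```

```text
time: 4.12
tcp_pos: [0.5528, 0.1519, 0.0405]
orientation: [3.115, 0.41, -0.0]
force: [-0.6, -0.1, -0.0]
grip_width: 0.321
grasp_force: 0.0
```

```bash
python3 -m pendant '[{"slide":[0,0,0],"rot":[0,0,0],"claw":1},{"slide":[0,0,0],"rot":[0,0,0],"claw":1},{"slide":[0,0,0],"rot":[0,0,0],"claw":1},{"slide":[0,0,0],"rot":[0,0,0],"claw":1},{"slide":[0,0,0],"rot":[0,0,0],"claw":1}]'
python3 - <<'E'
from m import *
im=np.zeros((600,800,3),np.uint8)
im[:,:400]=crop(t,185,165,80,120,5)
im[:,400:]=crop(s,160,215,100,150,4)
cv2.imwrite("pics/c3.png",im)
E
```

```text
time: 4.75
tcp_pos: [0.5528, 0.1519, 0.0406]
orientation: [3.115, 0.41, 0.0]
force: [-0.9, 0.7, 0.1]
grip_width: 0.003
grasp_force: 0.0
```

View pics/c3.png

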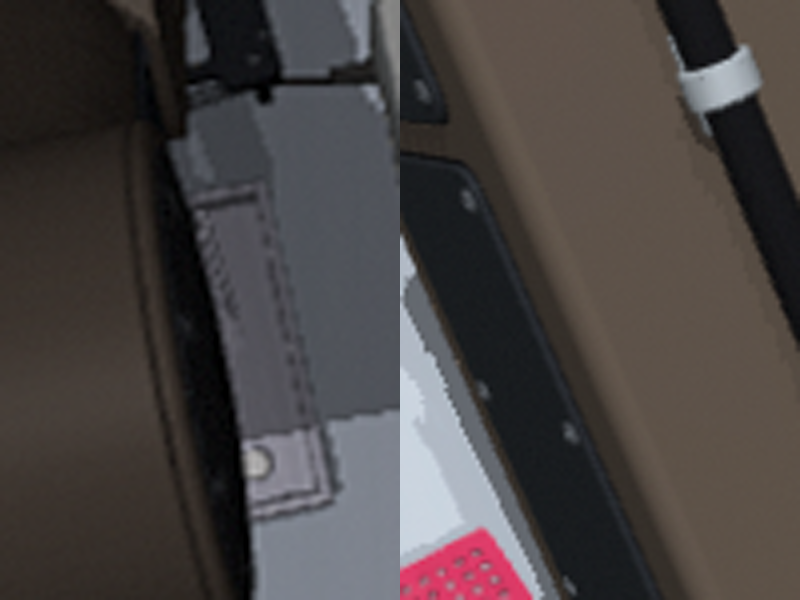

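Fingers shut fully (width 0.003) with nothing between: the grasp missed. The arm hides the grip, so I open, back off and look.

```bash
python3 -m pendant '[{"slide":[0,0,0],"rot":[0,0,0],"claw":0},{"slide":[0,0,0],"rot":[0,0,0],"claw":0},{"slide":[0,0,0],"rot":[0,0,0],"claw":0},{"slide":[0,0,0],"rot":[0,0,0],"claw":0},{"slide":[0,0,0],"rot":[0,0,0],"claw":0},{"slide":[0,0,0],"rot":[0,0,0],"claw":0},{"slide":[0,0,0.06],"rot":[0,0,0],"claw":0},{"slide":[0,0,0.12],"rot":[0,0,0],"claw":0},{"slide":[0,0,0.25],"rot":[0,0,0],"claw":0},{"slide":[0,-0.4,0.26],"rot":[0,0,0],"claw":0},{"slide":[0,-0.4,0.26],"rot":[0,0,0],"claw":0},{"slide":[0,-0.4,0.26],"rot":[0,0,0],"claw":0},{"slide":[0,-0.4,0.26],"rot":[0,0,0],"claw":0},{"slide":[0,-0.4,0.26],"rot":[0,0,0],"claw":0},{"slide":[0,-0.4,0.26],"rot":[0,0,0],"claw":0},{"slide":[0,-0.4,0.26],"rot":[0,0,0],"claw":0},{"slide":[0,-0.4,0.26],"rot":[0,0,0],"claw":0}]'
python3 - <<'E'
from m import *
im=np.zeros((600,800,3),np.uint8)
im[:,:400]=crop(t,185,165,80,120,5)
im[:300,400:]=crop(s,160,225,100,75,4)
im[300:,400:]=crop(s,0,0,560,420,.7142857)[:300,:400]
cv2.imwrite("pics/c4.png",im)
E
```

```text
time: 6.98
tcp_pos: [0.5528, -0.1667, 0.2483]
orientation: [-3.114, -0.412, 0.001]
force: [0.5, 0.1, -0.3]
grip_width: 1.002
grasp_force: 0.0
```

View pics/c4.png

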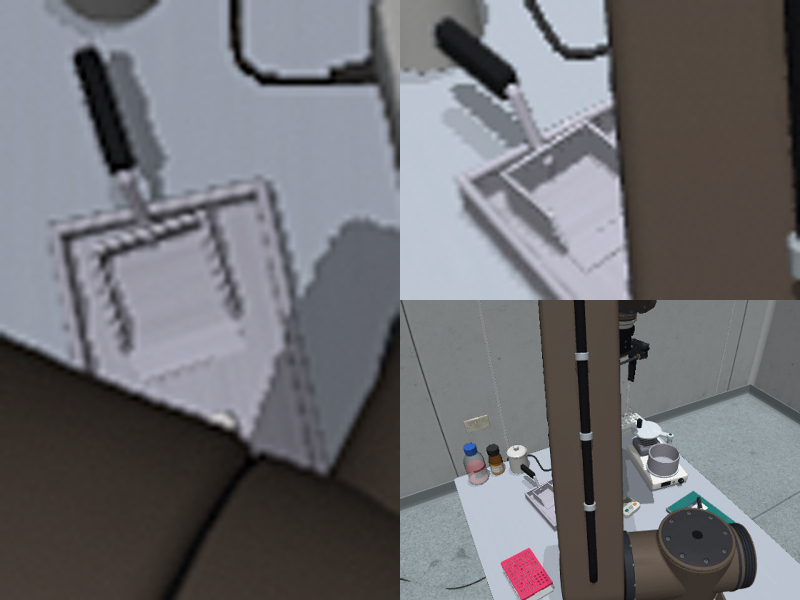

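Run:
```python
from m import *
st=readout.read_state();p=st['tcp_pos'];print(p,st['joint_pos'].round(3))
print("tcp now scene",proj(s,p),"top",proj(t,p))
for z in(.04,.059,.069,.12): q=proj(t,[.5528,.1519,z])[0]; print(z,q,(q-185+.4)[0]*5,(q[1]-165+.4)*5, (proj(s,[.5528,.1519,z])[0]-[160,225])*4+[400,0])
cv2.imwrite("pics/c5.png",np.vstack([crop(s,290,60,80,60,5),crop(t,250,120,80,60,5)])[:600])
```

```text
[ 0.55297115 -0.16701349  0.24856702] [-0.408  0.364  1.591 -0.     1.186  0.9  ]
tcp now scene [[306.18057748 132.18770744]] top [[344.60077133 162.11374463]]
0.04 [208.64692305 192.68962162] 120.23461526350101 140.4481081196084 [491.10718237  92.04797445]
0.059 [207.53583248 190.80000688] 114.67916238962414 131.0000343851318 [486.59928484  67.36792258]
0.069 [206.93715824 189.78180795] 111.68579118307275 125.90903975034306 [484.19286515  54.15383846]
0.12 [203.72475381 184.31777892] 95.62376904450556 98.5888946089683 [471.54699036 -15.74394297]
```

View pics/c5.png

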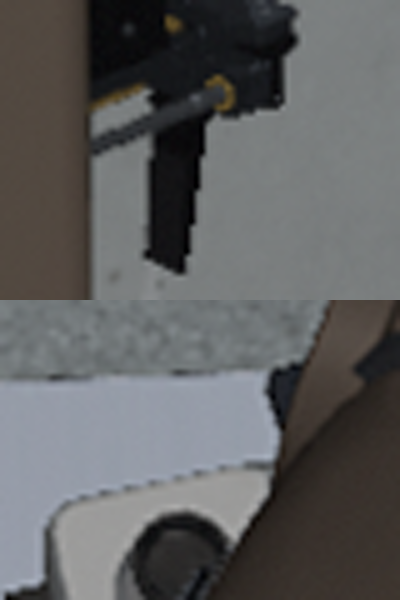

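Run:
```python
from m import *
p=readout.read_state()['tcp_pos']
for k in(.0475,.054,.0595): print(proj(s,p+k*np.array([.258,-.966,0])),proj(t,p+k*np.array([.258,-.966,0])), proj(t,p-k*np.array([.258,-.966,0])))
# line of possible: z for observed fingertip pixel, with plane of finger back
o,d=ray(s,(323,113)); 
for y in(-.21,-.215,-.22,-.225): print(o+d*(y-o[1])/d[1])
```

```text
[[320.76554888 124.92610533]] [[365.89001401 155.78363643]] [[323.55033565 168.50002312]]
[[322.68555661 123.96626515]] [[368.7663116  154.92031756]] [[320.63339467 169.37666399]]
[[324.30027405 123.15933068]] [[371.197979   154.19050938]] [[318.16327357 170.11907652]]
[ 0.55383585 -0.21        0.28507531]
[ 0.5612154  -0.215       0.28040829]
[ 0.56859495 -0.22        0.27574127]
[ 0.57597451 -0.225       0.27107425]
```

The right fingertip appears at scene px (323,113), about 11 rows above where the reported TCP puts it, so the real tips sit ~25–30 mm higher than reported. That explains closing above the grip; I go lower (still clear of bench either way), watching force.

```bash
python3 -m pendant '[{"slide":[0,0.4,0],"rot":[0,0,0],"claw":0},{"slide":[0,0.4,0],"rot":[0,0,0],"claw":0},{"slide":[0,0.4,0],"rot":[0,0,0],"claw":0},{"slide":[0,0.4,0],"rot":[0,0,0],"claw":0},{"slide":[0,0.4,0],"rot":[0,0,0],"claw":0},{"slide":[0,0.4,0],"rot":[0,0,0],"claw":0},{"slide":[0,0.4,0],"rot":[0,0,0],"claw":0},{"slide":[0,0.4,-0.07],"rot":[0,0,0],"claw":0},{"slide":[0,0.4,-0.14],"rot":[0,0,0],"claw":0},{"slide":[0,0.4,-0.21],"rot":[0,0,0],"claw":0},{"slide":[0,0.4,-0.26],"rot":[0,0,0],"claw":0},{"slide":[0,0.4,-0.275],"rot":[0,0,0],"claw":0},{"slide":[0,0.4,-0.285],"rot":[0,0,0],"claw":0},{"slide":[0,0.4,-0.295],"rot":[0,0,0],"claw":0},{"slide":[0,0.4,-0.295],"rot":[0,0,0],"claw":0}]' && python3 -c "
from rig import readout;s=readout.read_state();print(s['force'])"
```

```text
time: 9.15
tcp_pos: [0.5531, 0.1518, 0.013]
orientation: [3.115, 0.41, 0.001]
force: [-0.2, -0.6, 0.1]
grip_width: 1.0
grasp_force: 0.0
[-0.23031354 -0.62081913  0.12610925]
```

```bash
python3 -m pendant '[{"slide":[0,0,0],"rot":[0,0,0],"claw":1},{"slide":[0,0,0],"rot":[0,0,0],"claw":1},{"slide":[0,0,0],"rot":[0,0,0],"claw":1},{"slide":[0,0,0],"rot":[0,0,0],"claw":1},{"slide":[0,0,0],"rot":[0,0,0],"claw":1},{"slide":[0,0,0],"rot":[0,0,0],"claw":1},{"slide":[0,0,0],"rot":[0,0,0],"claw":1},{"slide":[0,0,0],"rot":[0,0,0],"claw":1},{"slide":[0,0,0],"rot":[0,0,0],"claw":1},{"slide":[0,0,0],"rot":[0,0,0],"claw":1},{"slide":[0,0,0],"rot":[0,0,0],"claw":1}]'
```

```text
time: 10.52
tcp_pos: [0.5528, 0.1519, 0.0126]
orientation: [3.115, 0.41, -0.0]
force: [0.7, -0.0, 0.2]
grip_width: 0.145
grasp_force: 30.0
```

Grasped: 13.8 mm, 30 N. Now align to the tray (yaw −4.5°, centre), and push to the near wall.

```bash
python3 -m pendant '[{"slide":[0.001,-0.007,0.001],"rot":[0,0,-0.04],"claw":1},{"slide":[0.0026,-0.0143,0.001],"rot":[0,0,-0.075],"claw":1},{"slide":[-0.0074,-0.0161,0],"rot":[0,0,-0.075],"claw":1},{"slide":[-0.017,-0.018,0],"rot":[0,0,-0.075],"claw":1},{"slide":[-0.023,-0.019,0],"rot":[0,0,-0.075],"claw":1},{"slide":[-0.029,-0.0202,0],"rot":[0,0,-0.075],"claw":1},{"slide":[-0.035,-0.0213,0],"rot":[0,0,-0.075],"claw":1},{"slide":[-0.041,-0.0224,0],"rot":[0,0,-0.075],"claw":1},{"slide":[-0.047,-0.0235,0],"rot":[0,0,-0.075],"claw":1},{"slide":[-0.053,-0.0246,0],"rot":[0,0,-0.075],"claw":1},{"slide":[-0.059,-0.0257,0],"rot":[0,0,-0.075],"claw":1},{"slide":[-0.065,-0.0269,0],"rot":[0,0,-0.075],"claw":1},{"slide":[-0.071,-0.028,0],"rot":[0,0,-0.075],"claw":1},{"slide":[-0.075,-0.0287,0],"rot":[0,0,-0.075],"claw":1}]'
```

```text
time: 12.28
tcp_pos: [0.4926, 0.1288, 0.0126]
orientation: [3.128, 0.287, 0.0]
force: [1.9, 0.3, -0.3]
grip_width: 0.148
grasp_force: 30.0
```

```bash
python3 -m pendant '[{"slide":[-0.005,-0.001,0],"rot":[0,0,0],"claw":1},{"slide":[-0.01,-0.0019,0],"rot":[0,0,0],"claw":1},{"slide":[-0.014,-0.0026,0],"rot":[0,0,0],"claw":1},{"slide":[-0.017,-0.0032,0],"rot":[0,0,0],"claw":1}]'; python3 -m pendant '[{"slide":[-0.0025,-0.0004,0],"rot":[0,0,0],"claw":1},{"slide":[-0.004,-0.0007,0],"rot":[0,0,0],"claw":1},{"slide":[-0.004,-0.0007,0],"rot":[0,0,0],"claw":1}]'
```

```text
time: 12.78
tcp_pos: [0.4791, 0.1263, 0.0126]
orientation: [3.128, 0.287, 0.0]
force: [2.3, 0.1, 0.2]
grip_width: 0.146
grasp_force: 30.0
time: 13.15
tcp_pos: [0.4762, 0.1258, 0.0126]
orientation: [3.128, 0.287, 0.001]
force: [2.3, 0.2, 0.7]
grip_width: 0.146
grasp_force: 30.0
```

```bash
python3 -m pendant '[{"slide":[-0.0012,-0.0002,0],"rot":[0,0,0],"claw":1},{"slide":[-0.0025,-0.0005,0],"rot":[0,0,0],"claw":1},{"slide":[-0.0025,-0.0005,0],"rot":[0,0,0],"claw":1}]'; python3 -m pendant '[{"slide":[-0.0012,-0.0002,0],"rot":[0,0,0],"claw":1},{"slide":[-0.0025,-0.0005,0],"rot":[0,0,0],"claw":1},{"slide":[-0.0025,-0.0005,0],"rot":[0,0,0],"claw":1}]'
```

```text
time: 13.52
tcp_pos: [0.476, 0.1256, 0.0131]
orientation: [-3.128, -0.287, -0.007]
force: [6.7, 1.5, 2.2]
grip_width: 0.146
grasp_force: 30.0
time: 13.9
tcp_pos: [0.4758, 0.1255, 0.0136]
orientation: [-3.128, -0.287, -0.013]
force: [12.9, 2.0, 4.2]
grip_width: 0.148
grasp_force: 30.0
```

Lip is at the near wall. Tilt back while lifting.

```bash
python3 -m pendant '[{"slide":[0.006,0.0011,0],"rot":[0,0,0],"claw":1},{"slide":[0.007,0.0013,0],"rot":[-0.012,0.066,0],"claw":1},{"slide":[0.008,0.0015,0.001],"rot":[-0.024,0.131,0],"claw":1},{"slide":[0.009,0.0017,0.003],"rot":[-0.036,0.197,0],"claw":1},{"slide":[0.01,0.0019,0.006],"rot":[-0.049,0.262,0],"claw":1},{"slide":[0.01,0.0019,0.012],"rot":[-0.061,0.328,0],"claw":1},{"slide":[0.012,0.0022,0.02],"rot":[-0.076,0.41,0],"claw":1},{"slide":[0.012,0.0022,0.03],"rot":[-0.085,0.459,0],"claw":1},{"slide":[0.012,0.0022,0.03],"rot":[-0.085,0.459,0],"claw":1},{"slide":[0.012,0.0022,0.05],"rot":[-0.085,0.459,0],"claw":1},{"slide":[0.012,0.0022,0.08],"rot":[-0.085,0.459,0],"claw":1},{"slide":[0.012,0.0022,0.12],"rot":[-0.085,0.459,0],"claw":1},{"slide":[0.012,0.0022,0.16],"rot":[-0.085,0.459,0],"claw":1},{"slide":[0.012,0.0022,0.16],"rot":[-0.085,0.459,0],"claw":1}]'
python3 - <<'E'
from h import *
t=capture("top");s=capture("scene")
im=np.zeros((600,800,3),np.uint8)
im[:,:400]=crop(t,165,150,100,150,4)
im[:300,400:]=crop(s,140,165,133,100,3)[:300,:399].repeat(1,0) if 0 else cv2.resize(crop(s,100,130,200,150,1),(400,300),interpolation=cv2.INTER_CUBIC)
im[300:,400:]=crop(s,0,0,560,420,.7142857)[:300,:400]
cv2.imwrite("pics/c6.png",im)
E
```

```text
time: 15.65
tcp_pos: [0.4821, 0.1268, 0.1429]
orientation: [2.995, 0.275, -0.739]
force: [-0.2, 1.1, -2.4]
grip_width: 0.145
grasp_force: 30.0
```

View pics/c6.png

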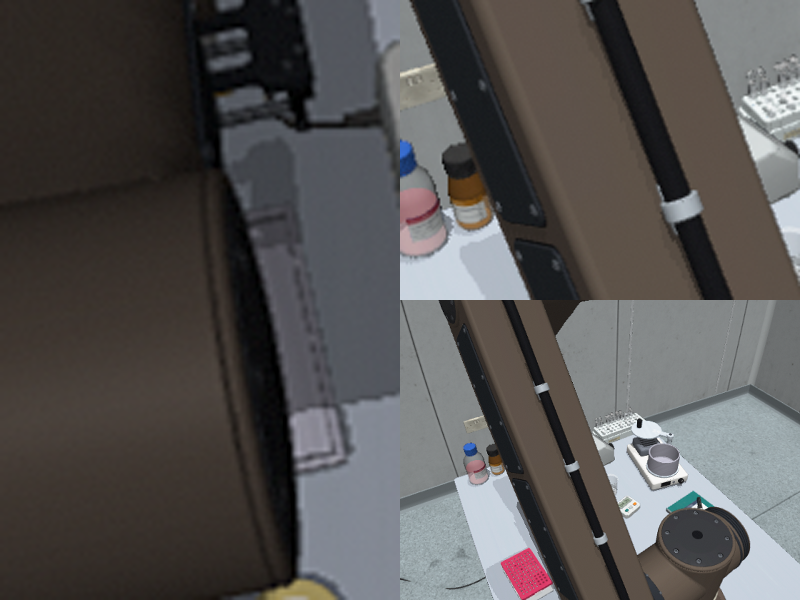

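```bash
python3 -m pendant '[{"slide":[0.002,-0.01,0.03],"rot":[0,0,0.02],"claw":1},{"slide":[0.004,-0.035,0.06],"rot":[0,0,0.05],"claw":1},{"slide":[0.006,-0.07,0.071],"rot":[0,0,0.08],"claw":1},{"slide":[0.009,-0.11,0.071],"rot":[0,0,0.11],"claw":1},{"slide":[0.011,-0.15,0.071],"rot":[0,0,0.14],"claw":1},{"slide":[0.013,-0.19,0.071],"rot":[0,0,0.17],"claw":1},{"slide":[0.015,-0.23,0.071],"rot":[0,0,0.2],"claw":1},{"slide":[0.017,-0.27,0.071],"rot":[0,0,0.24],"claw":1},{"slide":[0.019,-0.31,0.071],"rot":[0,0,0.28],"claw":1},{"slide":[0.021,-0.345,0.071],"rot":[0,0,0.31],"claw":1},{"slide":[0.022,-0.37,0.071],"rot":[0,0,0.325],"claw":1},{"slide":[0.022,-0.383,0.071],"rot":[0,0,0.325],"claw":1},{"slide":[0.022,-0.383,0.071],"rot":[0,0,0.325],"claw":1},{"slide":[0.022,-0.383,0.071],"rot":[0,0,0.325],"claw":1}]'
python3 - <<'E'
from h import *
t=capture("top");s=capture("scene")
st=readout.read_state();p=st['tcp_pos'];print(p,st['force'])
Rt=R.from_rotvec(st['orientation']).as_matrix();print(Rt.round(3))
X=Rt[:,0];Z=-Rt[:,2];Y=np.cross(Z,X)
for n,off in(("toolbias",0),("worldbias",.027)):
  for q in [(-115,0),(-45,0),(45,45)]:
    P=p+X*q[0]/1e3+Z*(q[1]/1e3-(.0086+off))+[0,0,off]; print(n,q,P.round(4),proj(s,P).round(1),proj(t,P).round(1))
im=np.zeros((600,800,3),np.uint8)
im[:300,:400]=crop(s,280,120,133,100,3.01)[:300,:400]
im[300:,:400]=crop(t,310,170,133,100,3.01)[:300,:400]
im[:300,400:]=crop(s,150,225,133,100,3.01)[:300,:400]
im[300:,400:]=crop(t,170,190,133,100,3.01)[:300,:400]
cv2.imwrite("pics/c7.png",im)
E
```

```text
time: 17.5
tcp_pos: [0.4992, -0.179, 0.1973]
orientation: [2.833, 0.759, -0.707]
force: [0.4, -0.3, -2.0]
grip_width: 0.144
grasp_force: 30.0
[ 0.49930672 -0.17901384  0.19738177] [-0.73100614 -0.4774605  -2.57077955]
[[ 0.764  0.5   -0.407]
 [ 0.442 -0.866 -0.235]
 [-0.469 -0.    -0.883]]
toolbias (-115, 0) [ 0.4079 -0.2318  0.2438] [[368.6 157.4]] [[380.3 228.5]]
toolbias (-45, 0) [ 0.4614 -0.2009  0.2109] [[340.8 162.1]] [[360.9 207.4]]
toolbias (45, 45) [ 0.5485 -0.1506  0.2084] [[300.5 150.4]] [[334.9 170. ]]
worldbias (-115, 0) [ 0.3969 -0.2382  0.2469] [[374.4 157.9]] [[384.1 233.4]]
worldbias (-45, 0) [ 0.4504 -0.2073  0.2141] [[346.2 162.6]] [[364.4 212. ]]
worldbias (45, 45) [ 0.5375 -0.1569  0.2116] [[305.4 150.7]] [[338.3 174.3]]
```

View pics/c7.png

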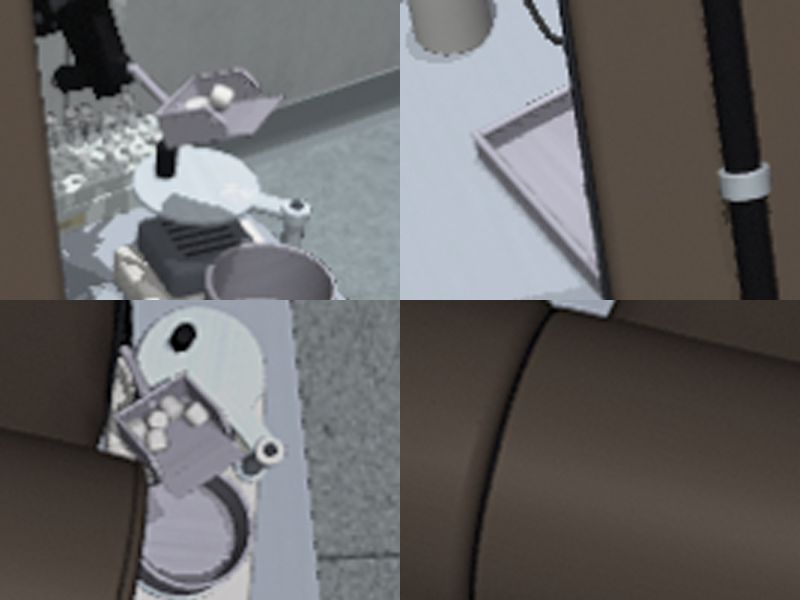

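All five pieces are heaped at the back of the scoop (lip at top px (380.1,228.8), matching the tool-frame model within 1 px). Level over the jar, then tip.

```bash
python3 -m pendant '[{"slide":[0,0,-0.006],"rot":[0.033,-0.058,0],"claw":1},{"slide":[0.001,0,-0.014],"rot":[0.066,-0.115,0],"claw":1},{"slide":[0.001,0,-0.022],"rot":[0.1,-0.173,0],"claw":1},{"slide":[0.002,0,-0.03],"rot":[0.133,-0.231,0],"claw":1},{"slide":[0.002,0,-0.038],"rot":[0.166,-0.289,0],"claw":1},{"slide":[0.0025,0.0006,-0.045],"rot":[0.2,-0.346,0],"claw":1},{"slide":[0.0025,0.0006,-0.0485],"rot":[0.233,-0.404,0],"claw":1},{"slide":[0.0025,0.0006,-0.0485],"rot":[0.233,-0.404,0],"claw":1}]'
```

```text
time: 18.6
tcp_pos: [0.5005, -0.1792, 0.1587]
orientation: [3.035, 0.812, -0.002]
force: [0.0, -0.3, -1.3]
grip_width: 0.144
grasp_force: 30.0
```

```bash
python3 -m pendant '[{"slide":[-0.0035,-0.002,0.006],"rot":[0.083,-0.144,0],"claw":1},{"slide":[-0.0107,-0.0062,0.011],"rot":[0.167,-0.289,0],"claw":1},{"slide":[-0.0156,-0.009,0.0148],"rot":[0.208,-0.361,0],"claw":1},{"slide":[-0.0213,-0.0123,0.0179],"rot":[0.25,-0.433,0],"claw":1},{"slide":[-0.0278,-0.0161,0.0243],"rot":[0.292,-0.505,0],"claw":1},{"slide":[-0.0351,-0.0203,0.0299],"rot":[0.333,-0.577,0],"claw":1},{"slide":[-0.0431,-0.0249,0.036],"rot":[0.375,-0.65,0],"claw":1},{"slide":[-0.0516,-0.0298,0.0413],"rot":[0.417,-0.722,0],"claw":1},{"slide":[-0.0607,-0.0351,0.0469],"rot":[0.458,-0.794,0],"claw":1},{"slide":[-0.0703,-0.0406,0.0516],"rot":[0.5,-0.866,0],"claw":1},{"slide":[-0.0703,-0.0406,0.0516],"rot":[0.5,-0.866,0],"claw":1},{"slide":[-0.0703,-0.0406,0.0516],"rot":[0.5,-0.866,0],"claw":1}]'
python3 - <<'E'
from h import *
t=capture("top");s=capture("scene")
st=readout.read_state();p=st['tcp_pos']
Rt=R.from_rotvec(st['orientation']).as_matrix();X=Rt[:,0];Z=-Rt[:,2]
print("lip",p-.115*X-.0086*Z,"pitch",np.degrees(np.arcsin(X[2])),st['force'])
cv2.imwrite("pics/pour_s.png",crop(s,280,120,133,100,4)); cv2.imwrite("pics/pour_t.png",crop(t,310,170,133,100,4))
E
```

```text
time: 20.1
tcp_pos: [0.4453, -0.2114, 0.1998]
orientation: [-2.432, -0.653, -1.401]
force: [0.0, -1.5, -2.1]
grip_width: 0.151
grasp_force: 30.0
lip [ 0.40198652 -0.23636444  0.09631219] pitch 59.90355363491564 [-0.36625071  0.02208865 -0.39507569]
```

Run:
```python
from h import *
for n,c0 in (("top",[390-0,0]),("scene",[0,0])):
    c=capture(n); hsv=cv2.cvtColor(c["img"],cv2.COLOR_RGB2HSV)
    q=proj(c,[.393,-.241,.07])[0]; m=((hsv[...,2]>150)&(hsv[...,1]<60)).astype(np.uint8)
    for v in (170,190,205,220):
        m=((hsv[...,2]>v)&(hsv[...,1]<60)).astype(np.uint8); k=cv2.connectedComponentsWithStats(m)
        print(n,q.round(),v,[(tuple(k[2][i][[0,1,2,3,4]]),) for i in range(1,k[0]) if np.hypot(*(k[3][i]-q))<32 and k[2][i][4]>4])
```

```text
top [370. 247.] 170 []
top [370. 247.] 190 []
top [370. 247.] 205 []
top [370. 247.] 220 []
scene [367. 223.] 170 [((np.int32(392), np.int32(223), np.int32(4), np.int32(4), np.int32(9)),), ((np.int32(394), np.int32(236), np.int32(4), np.int32(3), np.int32(6)),), ((np.int32(361), np.int32(253), np.int32(4), np.int32(3), np.int32(8)),)]
scene [367. 223.] 190 [((np.int32(392), np.int32(223), np.int32(4), np.int32(4), np.int32(9)),)]
scene [367. 223.] 205 [((np.int32(392), np.int32(223), np.int32(4), np.int32(4), np.int32(9)),)]
scene [367. 223.] 220 [((np.int32(393), np.int32(224), np.int32(3), np.int32(3), np.int32(5)),)]
```

```bash
python3 -m pendant '[{"slide":[0.0187,0.0108,-0.0103],"rot":[-0.083,0.144,0],"claw":1},{"slide":[0.0352,0.0203,-0.0217],"rot":[-0.167,0.289,0],"claw":1},{"slide":[0.049,0.0283,-0.0337],"rot":[-0.25,0.433,0],"claw":1},{"slide":[0.0596,0.0344,-0.0406],"rot":[-0.333,0.577,0],"claw":1},{"slide":[0.0668,0.0386,-0.0456],"rot":[-0.417,0.722,0],"claw":1},{"slide":[0.0703,0.0406,-0.0516],"rot":[-0.5,0.866,0],"claw":1},{"slide":[0.0703,0.0406,-0.02],"rot":[-0.5,0.866,0],"claw":1},{"slide":[0.0703,0.0406,0],"rot":[-0.5,0.866,0],"claw":1}]'
python3 -m pendant '[{"slide":[0.008,0.05,0],"rot":[0,0,-0.05],"claw":1},{"slide":[0.016,0.11,0],"rot":[0,0,-0.1],"claw":1},{"slide":[0.025,0.17,0],"rot":[0,0,-0.15],"claw":1},{"slide":[0.035,0.23,0],"rot":[0,0,-0.2],"claw":1},{"slide":[0.045,0.29,0],"rot":[0,0,-0.25],"claw":1},{"slide":[0.055,0.35,0],"rot":[0,0,-0.25],"claw":1},{"slide":[0.064,0.413,0],"rot":[0,0,-0.25],"claw":1},{"slide":[0.064,0.413,0],"rot":[0,0,-0.25],"claw":1},{"slide":[0.064,0.413,0],"rot":[0,0,-0.25],"claw":1}]'
python3 - <<'E'
from h import *
t=capture("top");s=capture("scene")
im=np.zeros((600,800,3),np.uint8)
im[:,:400]=crop(t,335,165,80,120,5)
im[:300,400:]=crop(s,320,170,100,75,4)
im[300:,400:]=crop(t,180,140,100,75,4)
cv2.imwrite("pics/c8.png",im)
E
```

```text
time: 21.3
tcp_pos: [0.5022, -0.1778, 0.2008]
orientation: [3.032, 0.816, -0.001]
force: [0.1, -0.2, -2.3]
grip_width: 0.143
grasp_force: 30.0
time: 22.42
tcp_pos: [0.5521, 0.1514, 0.1999]
orientation: [3.114, 0.411, -0.001]
force: [0.2, 0.0, -0.4]
grip_width: 0.147
grasp_force: 30.0
```

View pics/c8.png

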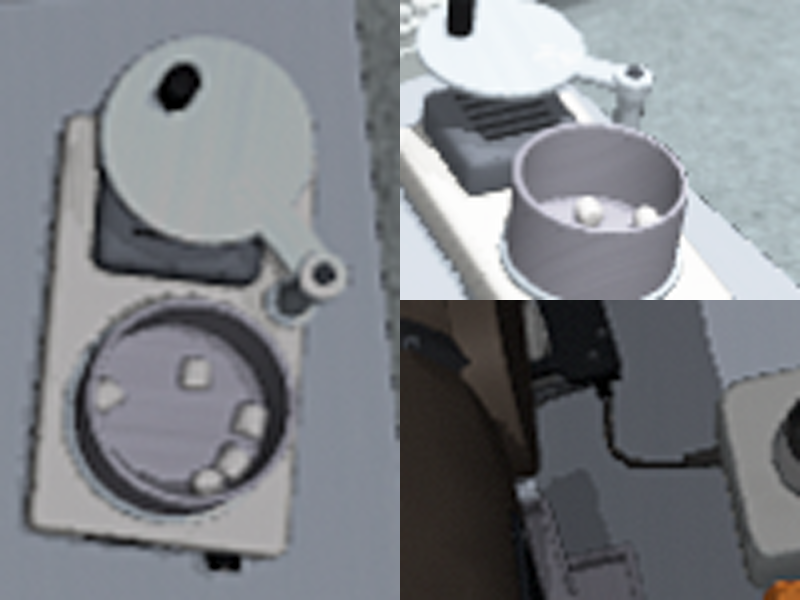

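All five cylinders lie in the jar. Lay the scoop back.

```bash
python3 -m pendant '[{"slide":[-0.004,0,-0.06],"rot":[0,0,0],"claw":1},{"slide":[-0.004,0,-0.12],"rot":[0,0,0],"claw":1},{"slide":[-0.004,0,-0.17],"rot":[0,0,0],"claw":1},{"slide":[-0.004,0,-0.205],"rot":[0,0,0],"claw":1},{"slide":[-0.004,0,-0.22],"rot":[0,0,0],"claw":1},{"slide":[-0.004,0,-0.228],"rot":[0,0,0],"claw":1},{"slide":[-0.004,0,-0.233],"rot":[0,0,0],"claw":1},{"slide":[-0.004,0,-0.233],"rot":[0,0,0],"claw":1}]'
```

```text
time: 23.52
tcp_pos: [0.5495, 0.1512, 0.014]
orientation: [3.114, 0.41, 0.001]
force: [0.1, -0.0, -1.2]
grip_width: 0.144
grasp_force: 30.0
```

```bash
python3 -m pendant '[{"slide":[0,0,-0.001],"rot":[0,0,0],"claw":0},{"slide":[0,0,-0.001],"rot":[0,0,0],"claw":0},{"slide":[0,0,-0.001],"rot":[0,0,0],"claw":0},{"slide":[0,0,-0.001],"rot":[0,0,0],"claw":0},{"slide":[0,0,-0.001],"rot":[0,0,0],"claw":0},{"slide":[0,0,-0.001],"rot":[0,0,0],"claw":0},{"slide":[0,0,0.03],"rot":[0,0,0],"claw":0},{"slide":[0,0,0.07],"rot":[0,0,0],"claw":0},{"slide":[0,0,0.14],"rot":[0,0,0],"claw":0},{"slide":[0,0,0.23],"rot":[0,0,0],"claw":0},{"slide":[0,0,0.23],"rot":[0,0,0],"claw":1},{"slide":[0.013,-0.548,0.23],"rot":[0,0,0],"claw":1},{"slide":[0.013,-0.548,0.23],"rot":[0,0,0],"claw":1},{"slide":[0.013,-0.548,0.23],"rot":[0,0,0],"claw":1},{"slide":[0.013,-0.548,0.23],"rot":[0,0,0],"claw":1},{"slide":[0.013,-0.548,0.23],"rot":[0,0,0],"claw":1},{"slide":[0.013,-0.548,0.23],"rot":[0,0,0],"claw":1},{"slide":[0.013,-0.548,0.23],"rot":[0,0,0],"claw":1},{"slide":[0.013,-0.548,0.23],"rot":[0,0,0],"claw":1},{"slide":[0.013,-0.548,0.23],"rot":[0,0,0],"claw":1}]'
python3 - <<'E'
from h import *
# re-check scoop in tray: dark grip pixels vs the expected grip, both views
st=readout.read_state();print(st['tcp_pos'],st['grip_width'])
for n in("top","scene"):
    c=capture(n); u=np.array([.966,.259,0]);o=np.array([.4725,.1298,.004])
    q=proj(c,[o+u*x+[0,0,z] for x,z in((.065,.055),(.092,.055),(.118,.055),(.0,.01))]); print(n,[(k.round().tolist(),c["img"][int(k[1]+.5),int(k[0]+.5)].tolist()) for k in q])
    g=c["img"].max(2)<60; x0,y0=(q[:3].min(0)-12).astype(int);x1,y1=(q[:3].max(0)+12).astype(int)
    k=cv2.connectedComponentsWithStats(g[y0:y1,x0:x1].astype(np.uint8)); print([(k[2][i].tolist(),(k[3][i]+[x0,y0]).round(1).tolist()) for i in range(1,k[0]) if k[2][i][4]>20], "expected centroid",q[1])
E
```

```text
time: 26.02
tcp_pos: [0.5592, -0.2867, 0.1964]
orientation: [-3.114, -0.409, 0.003]
force: [0.4, 1.1, -0.1]
grip_width: 0.025
grasp_force: 0.0
[ 0.55915149 -0.28673771  0.19643393] 0.024767042581468772
top [([210.0, 198.0], [80, 70, 63]), ([207.0, 188.0], [77, 66, 60]), ([204.0, 178.0], [56, 50, 43]), ([219.0, 225.0], [80, 71, 64])]
[([0, 0, 26, 32, 108], [203.4, 177.9])] expected centroid [206.81141118 187.51793425]
scene [([187.0, 246.0], [18, 19, 20]), ([180.0, 240.0], [28, 27, 31]), ([173.0, 234.0], [30, 30, 33]), ([206.0, 275.0], [191, 190, 204])]
[([29, 0, 8, 13, 21], [193.7, 227.6]), ([9, 8, 20, 20, 167], [179.2, 239.0])] expected centroid [179.62670754 239.83068266]
```

```bash
python3 -m pendant '[{"slide":[0,0,-0.07],"rot":[0,0,0],"claw":1},{"slide":[0,0,-0.12],"rot":[0,0,0],"claw":1},{"slide":[0,0,-0.135],"rot":[0,0,0],"claw":1},{"slide":[-0.003,0.0105,-0.135],"rot":[0,0,0],"claw":1},{"slide":[-0.0059,0.0211,-0.135],"rot":[0,0,0],"claw":1},{"slide":[-0.011,0.0322,-0.135],"rot":[0,0,0],"claw":1},{"slide":[-0.0161,0.0433,-0.135],"rot":[0,0,0],"claw":1},{"slide":[-0.0301,0.0633,-0.135],"rot":[0,0,0],"claw":1},{"slide":[-0.0474,0.0805,-0.135],"rot":[0,0,0],"claw":1},{"slide":[-0.0674,0.0945,-0.135],"rot":[0,0,0],"claw":1},{"slide":[-0.0895,0.1048,-0.135],"rot":[0,0,0],"claw":1},{"slide":[-0.1131,0.1111,-0.135],"rot":[0,0,0],"claw":1},{"slide":[-0.1374,0.1133,-0.135],"rot":[0,0,0],"claw":1},{"slide":[-0.1616,0.1111,-0.135],"rot":[0,0,0],"claw":1},{"slide":[-0.1853,0.1048,-0.135],"rot":[0,0,0],"claw":1},{"slide":[-0.1853,0.1048,-0.135],"rot":[0,0,0],"claw":1}]'
cat > knob.py <<'E'
from h import *
st=readout.read_state();print(st['time'],st['tcp_pos'],st['force'])
P=np.array([.450,-.309,.105])
for n in("scene","top"):
    c=capture(n)
    for a in (115,120,125,131):
        q=proj(c,P+[.112*np.cos(np.radians(a)),.112*np.sin(np.radians(a)),.02])[0]; print(n,a,q.round(1),c["img"][int(q[1]+.5),int(q[0]+.5)])
    x,y=q.astype(int); k=cv2.connectedComponentsWithStats((c["img"][y-40:y+40,x-50:x+50].max(2)<50).astype(np.uint8)); print([(k[2][i].tolist(),(k[3][i]+[x-50,y-40]).round(1).tolist()) for i in range(1,k[0]) if k[2][i][4]>15])
E
python3 knob.py
```

```text
time: 28.12
tcp_pos: [0.4105, -0.2035, 0.0897]
orientation: [3.115, 0.408, -0.001]
force: [-0.2, 0.5, -0.1]
grip_width: 0.004
grasp_force: 0.0
28.125 [ 0.41045269 -0.20346141  0.08970725] [-0.16385339  0.49184391 -0.11849926]
scene 115 [355.3 206.8] [13 13 14]
scene 120 [359.3 208.3] [56 58 62]
scene 125 [363.4 209.7] [18 19 20]
scene 131 [368.6 211. ] [113 120 125]
[([0, 0, 59, 40, 1338], [344.5, 183.6]), ([41, 34, 8, 14, 93], [362.4, 210.5])]
top 115 [359.5 240.2] [36 32 29]
top 120 [361.7 243.9] [38 33 29]
top 125 [364.3 247.3] [36 30 27]
top 131 [367.7 251.2] [36 31 27]
[([0, 0, 100, 80, 6118], [368.9, 250.3])]
```

```bash
python3 -m pendant '[{"slide":[-0.006,-0.0024,0],"rot":[0,0,0],"claw":1},{"slide":[-0.0113,-0.0046,0],"rot":[0,0,0],"claw":1},{"slide":[-0.0146,-0.0062,0],"rot":[0,0,0],"claw":1},{"slide":[-0.0146,-0.0062,0],"rot":[0,0,0],"claw":1}]'; python3 knob.py | grep -v top
```

```text
time: 28.72
tcp_pos: [0.3995, -0.2083, 0.0894]
orientation: [3.115, 0.409, -0.001]
force: [0.2, -0.1, -0.3]
grip_width: 0.003
grasp_force: 0.0
28.725 [ 0.39949192 -0.2083121   0.08941124] [ 0.23581507 -0.08218581 -0.256379  ]
scene 115 [355.3 206.8] [11 11 12]
scene 120 [359.3 208.3] [13 13 14]
scene 125 [363.4 209.7] [30 30 33]
scene 131 [368.6 211. ] [16 16 17]
[([0, 0, 64, 49, 1607], [349.6, 186.3])]
[([25, 0, 7, 9, 26], [344.8, 214.4]), ([0, 0, 100, 80, 5879], [369.9, 253.6])]
```

```bash
python3 -m pendant '[{"slide":[-0.003,-0.0014,0],"rot":[0,0,0],"claw":1},{"slide":[-0.006,-0.003,0],"rot":[0,0,0],"claw":1},{"slide":[-0.006,-0.003,0],"rot":[0,0,0],"claw":1}]'; python3 -m pendant '[{"slide":[-0.003,-0.0014,0],"rot":[0,0,0],"claw":1},{"slide":[-0.006,-0.003,0],"rot":[0,0,0],"claw":1},{"slide":[-0.006,-0.003,0],"rot":[0,0,0],"claw":1}]'
```

```text
time: 29.2
tcp_pos: [0.3955, -0.2106, 0.0895]
orientation: [3.115, 0.409, 0.002]
force: [7.0, 4.4, -1.2]
grip_width: 0.003
grasp_force: 4.0
time: 29.58
tcp_pos: [0.3944, -0.2114, 0.0898]
orientation: [-3.115, -0.405, -0.013]
force: [37.7, 30.8, -7.6]
grip_width: 0.001
grasp_force: 22.9
```

The cover is hard on its stop. Back off and lift clear.

```bash
python3 -m pendant '[{"slide":[0.006,0.003,0],"rot":[0,0,0],"claw":1},{"slide":[0.03,0.025,0],"rot":[0,0,0],"claw":1},{"slide":[0.04,0.03,0.06],"rot":[0,0,0],"claw":1},{"slide":[0.04,0.03,0.16],"rot":[0,0,0],"claw":1},{"slide":[0.1,0.2,0.2],"rot":[0,0,0],"claw":1},{"slide":[0.19,0.4,0.2],"rot":[0,0,0],"claw":1},{"slide":[0.19,0.4,0.2],"rot":[0,0,0],"claw":1},{"slide":[0.19,0.4,0.2],"rot":[0,0,0],"claw":1},{"slide":[0.19,0.4,0.2],"rot":[0,0,0],"claw":1},{"slide":[0.19,0.4,0.2],"rot":[0,0,0],"claw":1},{"slide":[0.19,0.4,0.2],"rot":[0,0,0],"claw":1}]'; python3 knob.py
python3 - <<'E'
from h import *
c=capture("top");d=capture("scene")
P=np.array([.450,-.309,.105])
for a in(125,128,131,134): 
  K=P+[.112*np.cos(np.radians(a)),.112*np.sin(np.radians(a)),.015]; print(a,proj(c,K),proj(d,K))
for n,p in(("beaker",(291,246)),("cup",(277,217))): print(n,c["img"][p[1],p[0]])
E
```

```text
time: 30.95
tcp_pos: [0.5418, 0.107, 0.249]
orientation: [3.114, 0.412, -0.002]
force: [0.1, -0.7, 0.5]
grip_width: 0.004
grasp_force: 0.0
30.95 [0.54176514 0.10701505 0.24903007] [ 0.10565637 -0.67935876  0.53461434]
scene 115 [355.3 206.8] [239 246 249]
scene 120 [359.3 208.3] [237 243 247]
scene 125 [363.4 209.7] [238 244 248]
scene 131 [368.6 211. ] [23 23 25]
[([47, 36, 8, 14, 82], [368.3, 212.4])]
top 115 [359.5 240.2] [166 171 172]
top 120 [361.7 243.9] [169 172 172]
top 125 [364.3 247.3] [150 155 158]
top 131 [367.7 251.2] [25 25 29]
[([37, 0, 31, 11, 40], [366.2, 218.6]), ([33, 29, 7, 20, 37], [351.7, 250.2]), ([46, 36, 9, 9, 54], [366.9, 250.9]), ([59, 64, 7, 4, 21], [379.0, 276.8])]
125 [[363.8844459  247.60958023]] [[363.19511365 211.41838407]]
128 [[365.53963856 249.56710482]] [[365.74265337 212.11652542]]
131 [[367.29525865 251.44209667]] [[368.33453255 212.73545252]]
134 [[369.1465045  253.22900562]] [[370.96212322 213.27275146]]
beaker [114 115 119]
cup [118  64  24]
```

```bash
python3 -c "
from rig import order;print(order.hand_in())"
```

```text
the job is handed in; nothing more can be done
None
```

The job is handed in, with no verdict returned: all five cylinders are in the jar, the scoop is back in the tray blade down, and the cover is home on its stop. I pressed the cover onto its stop with about 48 N through the fingertips, which matters only if the 40 N limit on the arm and gripper body also counts the fingers.

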